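# Turn the sample cup up onto the check scale and count it

### The job

The rinsed blue sample cup is draining upside down on the packing table: turn it over and set it down gently, mouth up, in the middle of the check scale's pan. Once it stands there on its own, swing the red lever of the tally counter all the way to its stop and let it spring back. Leave the chocolate bars and the jar where they are.

Things in the scene. Friction and masses are not known exactly. Their poses are not given: they have to be found in the camera images.
- cup: blue plastic sample cup, white band near its open mouth; square, 58 x 58 mm, 100 mm tall, straight flat sides and base 4 mm thick, about 0.2 kg. Origin: centre of the base's outer face; z points from the base out through the mouth (down at the start, origin 100 mm above the table); x and y are square to the sides. It stands on its mouth, base or any side.
- cup_mouth (a point): centre of the cup's open mouth, in the plane of the rim, 100 mm from its origin along its z
- scale_pan (a point): centre of the top face of the check scale's square steel pan, 150 x 150 mm, 50 mm above the table; x and y along the pan's edges, z up. The scale is a white box 190 mm (x) by 210 mm (y) under the pan, fixed to the table.
- counter: tally counter bolted to the table: grey housing 80 mm (x) by 76 mm (y), top 70 mm above the table, on a dark foot plate 130 x 100 mm. Origin: centre of its underside; z up; its lever swings towards its +x, where the row of white number wheels is.
- lever_pivot (a point): the lever's hinge, along the counter's y axis, in the middle of the housing's top, 70 mm above the table; axes as the counter's
- lever_tip (a point): centre of the red crossbar at the end of the counter's lever, 75 mm from the pivot; crossbar 16 mm thick and 60 mm long along the counter's y, on a steel rod 12 mm thick. At rest it stands 33 mm to the -x side of the pivot and 68 mm above it.
- lever (a joint): angle of the counter's sprung lever: 0 at rest (leaning 0.45 rad from upright to the counter's -x side), 0.9 rad at its stop (leaning 0.45 rad to the +x side). A spring brings it back; at the stop it takes about 2 N at the tip.
- board: white plastic board, 120 mm (x) by 300 mm (y), 12 mm thick, fixed; origin under its centre. The chocolate bars lie on it.
- bar0: chocolate bar, 90 mm (x) by 40 mm (y) by 30 mm tall, lying loose on the white board; origin: centre of its underside. Leave alone.
- bar1: chocolate bar, 90 mm (x) by 40 mm (y) by 30 mm tall, lying loose on the white board; origin: centre of its underside. Leave alone.
- bar2: chocolate bar, 90 mm (x) by 40 mm (y) by 30 mm tall, lying loose on the white board; origin: centre of its underside. Leave alone.
- jar: clear plastic jar with a yellow cap, 64 mm across, 85 mm tall, standing loose on the table; origin: centre of its underside. Leave alone.
- scale: the check scale (white box with the steel pan on top), fixed; origin: centre of its underside, 50 mm below the centre of the pan's top
Things that resemble listed ones, but are neither listed nor needed, are in the scene too. There is more than one size of the cup; the one meant has the size given above.

How it is judged (in metres and radians):
On the way, in this order (a step that is already met when the one before it is completed fails the run):
1. the cup stands mouth up and still in the middle of the scale's pan, let go (angle between cup's own z axis and vertical below 0.1 rad and horizontal distance between cup and scale_pan below 0.03 m and z of cup in the frame of scale_pan between -0.005 and 0.005 m and linear speed of cup below 0.03 m/s and contact force between the fingers and cup below 0.2 N), for 0.3 s.
2. the counter's lever is swung to its stop (value of joint lever above 0.84 rad).
3. the lever has sprung back (value of joint lever below 0.08 rad), for 0.1 s.
At the end, for the whole second after the job is handed in: The cup stands mouth up (within 0.1 rad), at rest and let go, on the scale's pan, its centre within 30 mm of the pan's centre; the lever is back at rest (below 0.08 rad) after having been at its stop (over 0.84 rad) with the cup already in place; bars and jar are within 20 mm of where they started (all of step 1 and value of joint lever below 0.08 rad and distance of each of bar0, bar1, bar2, jar from where it was at the start of the episode below 0.02 m); the robot touches nothing.
It fails at once if a chocolate bar or the jar is shifted by more than 20 mm (distance of any of bar0, bar1, bar2, jar from where it was at the start of the episode above 0.02 m).
It fails at once if the cup is slammed or pressed on the scale with more than 40 N (contact force between cup and scale above 40 N).
It also fails if it takes over 72 s, if anything falls off the work surface, if the arm or the gripper's body presses on something with over 40 N, if the wrist force passes 120 N, or if a joint passes its speed limit or range.

### The arm

A 6-joint arm with a two-finger parallel gripper is mounted at the origin on the work surface. World frame = base frame: x ahead of the robot, y to its left, z up, the work surface at z = 0. Lengths are in mm, angles in degrees, forces in N, time in s.
With the tool pointing down it reaches from about 275 to 850 mm from the base axis. Payload 19 kg.
Tool frame: the origin (TCP) lies midway between the tips of the shut fingers; the grasp point (between the pads) lies 19 mm behind it; z points along the fingers, y is the line along which they close (so a half turn about z gives the same grasp; the last joint's range is limited). The gripper opens to 85 mm and grips with 20 to 120 N. Pads are 22 mm wide; open, the fingers measure 114 mm over their backs; the gripper's body (76 mm by 85 mm) begins 54 mm behind the grasp point. The pads swing forward as they close: fully open they stand 13 mm farther back than shut.
Start: joints at [-77.407, 8.623, 82.357, -0, 89.026, -7.678], TCP at [199.19, -539.364, 231.267] pointing down, gripper open.
Joint ranges: [-160.23, 160.23], [-39.13, 120.54], [6.94, 153.29], [-79.49, 259.48], [9.18, 160.14], [-161.06, 161.06]. Speed limits (degrees/s): [108.29, 108.29, 127.2, 172.46, 172.46, 172.46].

### API

Orientations are given as [roll, pitch, yaw] about the fixed x, y, z axes, in that order (R = Rz(yaw) Ry(pitch) Rx(roll)).
In Python, from station import manip gives the robot as it stands.
- The arm moves only by the shell command python3 -m crank 'ROWS' [FORCE]. ROWS is text: rows parted by semicolons, each of 7 numbers parted by spaces: the shift along the tool's x, y, z in m, then the turn, a rotation vector about the tool's x, y, z in degrees, then the closure, from -1 (fully open) to 1 (shut). A call has 1 to 8 rows; each row is the pose to reach, as a shift and turn from the pose commanded when the call began, along the tool's axes at that moment; what a row does not reach only later rows make up. A row lasts 1/8 s, in which the tool goes at most 62.5 mm and 10.7 degrees, less where a joint would pass 70% of its speed; a pose out of reach is approached as far as the arm can. A call with a gripper value outside its range is refused whole. The fingers move at their own pace and stop on an object; FORCE is the grip in N (left out, the last holds). Time passes only in rows, so rows that repeat a pose let the fingers close. It gives the time, the measured TCP pose, the force, the opening and the grip force at its end, in the units of the state.
- manip.get_state(): the state, without advancing time (a new reading comes with each control period).
- manip.snapshot(name): name is "side" or "top"; returns a dict with "image" (420x560x3 uint8, red, green, blue), "intrinsics" (3x3 intrinsics, pixels), "dist_coeffs" ([k1, k2, p1, p2, k3] as OpenCV has them; the pictures are not rectified), "R" (3x3) and "t" (3): a world point X has camera coordinates R X + t. Camera axes: x right, y down, z forward; pixel columns grow to the right and rows downward; lengths in mm; the calibration is good to about 2 mm. A picture is of the moment at which its call begins. There is no depth.
- manip.job_done(): hands the job in; it is judged then, once.
Trained networks look in the newest picture that a camera, given by its name, has taken for a name from the list of things; names that differ only in an ending like _2 or _b are one class to them, and where a whole thing is asked for, a point or a joint stands for the part that bears it (a point fixed in the world has none). Each returns a list of dicts, best first, with "score" (0 to 1); they miss things now and then, are a little off and sometimes report something else, mostly with a low value. They report only what shows in the picture. A call takes as long as a camera call. They do not tell look-alikes from the thing itself.
- manip.boxes_of(label, camera): "point" ([x, y, z] in mm, in world coordinates, good to about 4 mm: the middle of the surface that is visible of it).
- manip.regions_of(label, camera): "pixels" (420x560 bool, what is visible of it).
- manip.mark_of(label, camera): "point" ([x, y, z] in mm, in world coordinates, good to about 4 mm: a listed point, or the origin of a listed thing).
The state is a dict: "t": time; "q": joint angles; "joint_velocities": joint speeds; "joint_efforts": joint torques, N m; "tool_pos": TCP position; "tool_rot": TCP orientation; "contact_force": force on the tool from outside, world axes, zero at the start; "torque": the same for the moment, N m; "gripper_width": opening from 0.0 (shut) to 1.0 (fully open); "gripper_force": force on a finger pad.
Only numpy, scipy, OpenCV 4.12 (cv2) and the standard library are available. Lean on these libraries where they do the work, as an engineer would, in place of code of your own. Each camera call takes 0.05 s, during which the arm holds its last target. There are 200 camera calls.

## Working session

There is one attempt and no reset: what is moved stays moved. The work goes in short steps, Python scripts to look and compute and a shell command to move; the robot and the scene stay as the last step left them, time stands still between calls to the robot, and variables do not carry over. Pictures are saved under pics/ and viewed, at most 13 in all, crops included, and the job is handed in when it is done.

```bash
mkdir -p pics
cat > h.py <<'E'
from station import manip
import numpy as np, cv2
def snap(n,f=None):
    s=manip.snapshot(n)
    if f: cv2.imwrite('pics/'+f,s['image'][:,:,::-1])
    return s
def proj(s,P):
    return cv2.projectPoints(np.float64(P).reshape(-1,1,3),cv2.Rodrigues(np.float64(s['R']))[0],np.float64(s['t']),np.float64(s['intrinsics']),np.float64(s['dist_coeffs']))[0].reshape(-1,2)
def ray(s,px,z):
    u=cv2.undistortPoints(np.float64(px).reshape(-1,1,2),np.float64(s['intrinsics']),np.float64(s['dist_coeffs'])).reshape(-1,2)
    R=np.array(s['R']);t=np.array(s['t']);c=-R.T@t
    d=np.c_[u,np.ones(len(u))]@R
    return c+d*((z-c[2])/d[:,2])[:,None]
E
python3 - <<'E'
from h import *
S={c:snap(c,c+'0.png') for c in('top','side')}
for c in S:
    s=S[c];print(c,'cam',(-np.array(s['R']).T@s['t']).round())
    for l in['cup','cup_mouth','scale_pan','counter','lever_tip','lever_pivot','bar0','jar','board']:
        for r in manip.mark_of(l,c)[:4]:
            print(l,round(r['score'],2),np.round(r['point']),proj(s,r['point']).round().tolist()[0])
print(manip.get_state())
E
```

```text
top cam [ 415.   20. 1067.]
cup 0.9 [588. -75.  66.] [313.0, 213.0]
cup 0.55 [590. 113.  69.] [238.0, 210.0]
cup_mouth 0.7 [586. -74.  -2.] [310.0, 218.0]
cup_mouth 0.56 [512.  20.   0.] [274.0, 244.0]
cup_mouth 0.52 [585. 112.   2.] [241.0, 216.0]
scale_pan 0.76 [478. 299.  50.] [162.0, 253.0]
scale_pan 0.32 [786.  35.  12.] [272.0, 144.0]
counter 0.93 [ 495. -304.    4.] [397.0, 254.0]
counter 0.62 [784.  37.   9.] [271.0, 145.0]
lever_tip 0.68 [ 799. -137.   10.] [334.0, 141.0]
lever_tip 0.54 [ 472. -291.  137.] [409.0, 260.0]
lever_pivot 0.96 [ 496. -302.   70.] [404.0, 252.0]
lever_pivot 0.44 [801. -54.  10.] [304.0, 140.0]
bar0 0.97 [787.  32.  12.] [273.0, 143.0]
bar0 0.85 [800. -55.   8.] [305.0, 141.0]
bar0 0.79 [ 800. -136.   10.] [334.0, 141.0]
jar 0.89 [732. 247.   2.] [194.0, 161.0]
board 0.79 [791. -48.  -2.] [302.0, 145.0]
side cam [-30. 719. 670.]
cup 0.91 [510.  21.  97.] [314.0, 233.0]
cup 0.87 [588. -83.  64.] [316.0, 214.0]
cup 0.56 [591. 110.  71.] [253.0, 246.0]
cup_mouth 0.76 [509.  19.   3.] [312.0, 271.0]
cup_mouth 0.66 [588. 108.   1.] [255.0, 274.0]
scale_p
[... 501 characters left out ...]
t': 1.0, 'q': array([-7.74065422e+01,  8.62475020e+00,  8.23577852e+01, -1.10781501e-04,
        8.90237471e+01, -7.67771227e+00]), 'joint_velocities': array([ 0.00201152, -0.0374713 ,  0.01366138, -0.01523982,  0.03272486,
       -0.00126304]), 'joint_efforts': array([-1.79413633e-03, -7.12811852e+01, -5.71064830e+01, -3.72337618e-04,
        8.81182605e-04,  2.96221697e-05]), 'tool_pos': array([ 199.19222723, -539.37367658,  231.24207304]), 'tool_rot': array([-1.79993759e+02, -7.29569198e-04,  2.02711719e+01]), 'contact_force': array([-0.3326631 , -0.4183627 ,  0.04724827]), 'torque': array([ 0.00947857,  0.0044688 , -0.00767603]), 'gripper_force': 0.0, 'gripper_width': 0.9972012553136845}
```

View pics/top0.png

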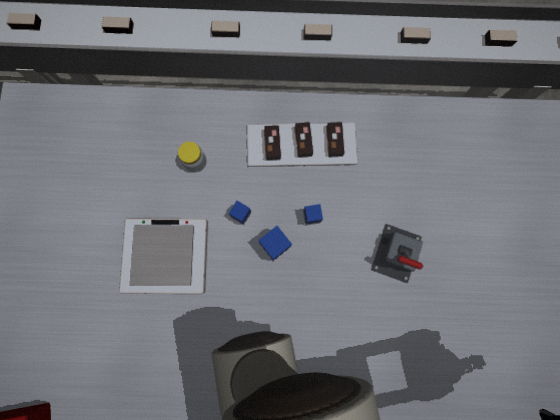

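View pics/side0.png

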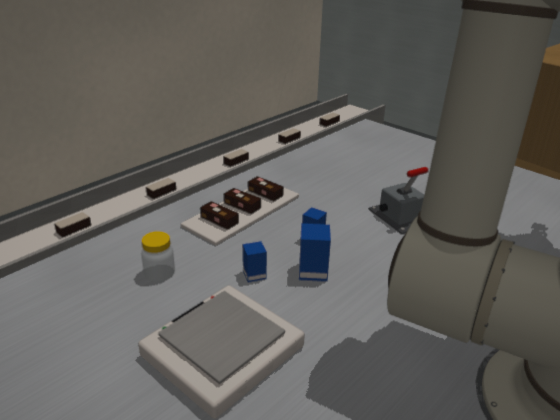

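Big blue cup at top (275,243) / side (315,250) is about 100 mm tall. The two small cups, at top (239,212) and (313,213), are about 68 mm tall, so they are the look-alikes. The jar is at top (190,155), the scale at (163,255), and the counter at (400,252) with its lever bar at (410,262).

```bash
cat > fit.py <<'E'
from h import *
from scipy.optimize import minimize
def fitbox(views,x0,dx,dy,z0,z1):
    # views: [(snap,mask)], fits x,y,yaw of box silhouettes by IoU
    def cost(p):
        c,s=np.cos(p[2]),np.sin(p[2]);k=0
        P=[[p[0]+c*a-s*b,p[1]+s*a+c*b,z] for a in(-dx/2,dx/2) for b in(-dy/2,dy/2) for z in(z0,z1)]
        for sn,m in views:
            im=np.zeros((1680,2240),np.uint8)
            cv2.fillConvexPoly(im,cv2.convexHull(np.round(proj(sn,P)*4).astype(np.int32)),255)
            r=cv2.resize(im,(560,420),interpolation=cv2.INTER_AREA)/255.
            k+=np.abs(r-m).sum()/m.sum()
        return k
    best=None
    for y in np.radians(np.arange(-45,136,30) if dx!=dy else np.arange(-45,45,15)):
        r=minimize(cost,[*x0,y],method='Nelder-Mead',options=dict(initial_simplex=[[*x0,y],[x0[0]+8,x0[1],y],[x0[0],x0[1]+8,y],[*x0,y+.2]],xatol=.02,fatol=1e-4))
        if best is None or r.fun<best.fun: best=r
    return best.x[0].round(1),best.x[1].round(1),np.degrees(best.x[2]).round(1),round(best.fun,3)
E
python3 - <<'E'
from fit import *
S={c:snap(c) for c in('top','side')}
def reg(l,c,P):
    u=proj(S[c],P)[0].astype(int)
    for r in manip.regions_of(l,c):
        if r['pixels'][max(0,u[1]-2):u[1]+3,max(0,u[0]-2):u[0]+3].any(): return r['pixels'].astype(float)
    print('none',l,c)
V=lambda l,P:[(S[c],m) for c in S if (m:=reg(l,c,P)) is not None]
v=V('cup',[510,20,98]); print('cup',fitbox(v,(510,20),58,58,0,100)); print([fitbox([a],(510,20),58,58,0,100) for a in v])
v=V('scale',[475,300,50]); print('scale',fitbox(v,(475,300),190,210,0,45)) if v else 0
# counter foot from dark pixels in top
for c in S:
    for l in('counter','lever_tip','lever_pivot','scale_pan'):
        for r in manip.mark_of(l,c)[:2]: print(c,l,round(r['score'],2),np.round(r['point'],1))
t=S['top']['image'];cv2.imwrite('pics/crop1.png',cv2.hconcat([cv2.resize(t[190:280,225:335,::-1],None,fx=3.6,fy=3.6,interpolation=3),cv2.resize(t[210:300,355:465,::-1],None,fx=3.6,fy=3.6,interpolation=3)]))
E
```

```text
cup (np.float64(507.7), np.float64(18.3), np.float64(40.6), np.float64(0.103))
[(np.float64(507.8), np.float64(18.5), np.float64(-49.6), np.float64(0.058)), (np.float64(506.1), np.float64(20.0), np.float64(40.4), np.float64(0.032))]
scale (np.float64(473.4), np.float64(295.4), np.float64(1.2), np.float64(0.197))
top counter 0.86 [ 496.8 -305.9   -0.5]
top lever_tip 0.74 [784.9  34.   12.9]
top lever_tip 0.67 [ 471.3 -291.6  134.6]
top lever_pivot 0.76 [ 496.8 -304.1   68.8]
top lever_pivot 0.33 [509.5  17.6   2.4]
top scale_pan 0.55 [476.8 297.6  51.6]
side counter 0.59 [ 499.6 -300.3   -2.2]
side counter 0.25 [508.2  18.1 101.1]
side lever_tip 0.84 [ 469.2 -291.7  138.1]
side lever_tip 0.49 [797.7 -49.6  14.8]
side lever_pivot 0.85 [ 501.6 -301.3   72.4]
side scale_pan 0.59 [471.2 298.8  50.4]
```

View pics/crop1.png

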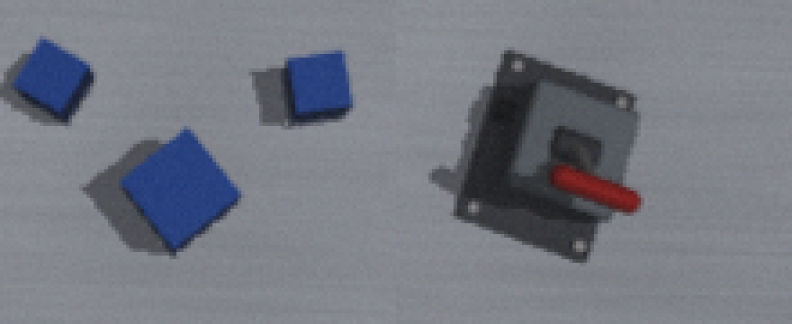

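Crop 1 confirms the large cup at crop (180,190), with a shadow much longer than those of the small cups. The counter's foot-plate screws give it a yaw of about -17°. I'm planning a horizontal grasp and a 180° turn about the tool axis, so next I check the wrist ranges.

```bash
cat >> h.py <<'E'
from scipy.spatial.transform import Rotation as Ro
def pose(z,x):
    z=np.float64(z)/np.linalg.norm(z);x=np.float64(x)-z*np.dot(x,z);x/=np.linalg.norm(x)
    return Ro.from_matrix(np.c_[x,np.cross(z,x),z])
def rel(P,R=None):
    s=manip.get_state();R0=Ro.from_euler('xyz',s['tool_rot'],degrees=True)
    if R is None: R=R0
    return (R0.inv().apply(np.float64(P)-s['tool_pos'])/1000).round(4),np.degrees((R0.inv()*R).as_rotvec()).round(2)
def hd(a,el=0): a,el=np.radians([a,el]);return np.array([np.cos(a)*np.cos(el),np.sin(a)*np.cos(el),np.sin(el)])
def wrist(R,j1,s):
    out=[]
    M=(Ro.from_euler('ZY',[j1,s],degrees=True).inv()*R*Ro.from_euler('Z',-90,degrees=True))
    a=M.as_euler('ZYZ',degrees=True)
    for b in(a,[a[0]+180,-a[1],a[2]+180]): out.append([round((b[0]+79.5)%360-79.5),round(b[1]),round((b[2]+180)%360-180)])
    return out
E
python3 - <<'E'
from h import *
for nm,h,j1 in(('pick',40.5,-34),('place',75,0),('place',60,10),('lever?',-17,-40)):
  for sg in(1,-1):
    for s in(110,135): print(nm,sg,s,wrist(pose(hd(h),[0,0,sg]),j1,s))
print(rel([420,-60,360],pose([0,0,-1],hd(40.5))),rel([420,-60,360],pose([0,0,-1],-hd(40.5))))
E
```

```text
pick 1 110 [[95, 75, -21], [275, -75, 159]]
pick 1 135 [[101, 79, -46], [-79, -79, 134]]
pick -1 110 [[95, 75, 159], [275, -75, -21]]
pick -1 135 [[101, 79, 134], [-79, -79, -46]]
place 1 110 [[95, 76, -21], [275, -76, 159]]
place 1 135 [[101, 79, -46], [-79, -79, 134]]
place -1 110 [[95, 76, 159], [275, -76, -21]]
place -1 135 [[101, 79, 134], [-79, -79, -46]]
place 1 110 [[106, 53, -25], [-74, -53, 155]]
place 1 135 [[121, 63, -53], [-59, -63, 127]]
place -1 110 [[106, 53, 155], [-74, -53, -25]]
place -1 135 [[121, 63, 127], [-59, -63, -53]]
lever? 1 110 [[129, 30, -43], [-51, -30, 137]]
lever? 1 135 [[149, 49, -69], [-31, -49, 111]]
lever? -1 110 [[129, 30, 137], [-51, -30, -43]]
lever? -1 135 [[149, 49, 111], [-31, -49, -69]]
(array([ 0.3732, -0.3732, -0.1287]), array([ -0.  ,  -0.  , -20.23])) (array([ 0.3732, -0.3732, -0.1287]), array([ -0.  ,   0.  , 159.77]))
```

```bash
python3 -m crank '0.373 -0.373 -0.129 0 0 -20.2 -1;0.373 -0.373 -0.129 0 0 -20.2 -1;0.373 -0.373 -0.129 0 0 -20.2 -1;0.373 -0.373 -0.129 0 0 -20.2 -1;0.373 -0.373 -0.129 0 0 -20.2 -1;0.373 -0.373 -0.129 0 0 -20.2 -1;0.373 -0.373 -0.129 0 0 -20.2 -1;0.373 -0.373 -0.129 0 0 -20.2 -1' 60
python3 -c "
from h import *
print(manip.get_state()['q'].round(1),rel([420,-60,360],pose([0,0,-1],hd(40.5))))"
```

```text
t: 2.7
tool_pos: [402.7, -96.3, 350.9]
tool_rot: [180.0, -0.0, 40.5]
contact_force: [0.1, -0.4, -0.0]
gripper_width: 0.999
gripper_force: 0.0
[-24.1 -11.6  88.5   0.  103.1  25.4] (array([ 0.0367, -0.0164, -0.0091]), array([ 0.05, -0.02, -0.04]))
```

```bash
python3 -m crank '0 0 0 0 11 0 -1;0 0 0 0 22 0 -1;0 0 0 0 33 0 -1;0 0 0 0 44 0 -1;0 0 0 0 55 0 -1;0 0 0 0 66 0 -1;0 0 0 0 77 0 -1;0 0 0 0 85 0 -1'
python3 -c "
from h import *
print(manip.get_state()['q'].round(1),manip.get_state()['tool_pos'],rel([393,-79,300],pose(hd(40.5),[0,0,1])))
snap('side','side1.png')"
```

```text
t: 3.7
tool_pos: [402.1, -98.9, 350.4]
tool_rot: [179.2, -85.3, 41.2]
contact_force: [0.9, 0.2, 0.2]
gripper_width: 1.001
gripper_force: 0.0
[-75.8 -12.3 124.   75.1 112.1 -25.8] [402.07215238 -98.88539988 350.35780722] (array([-0.0497, -0.0211,  0.01  ]), array([0.19, 4.69, 0.06]))
```

View pics/side1.png

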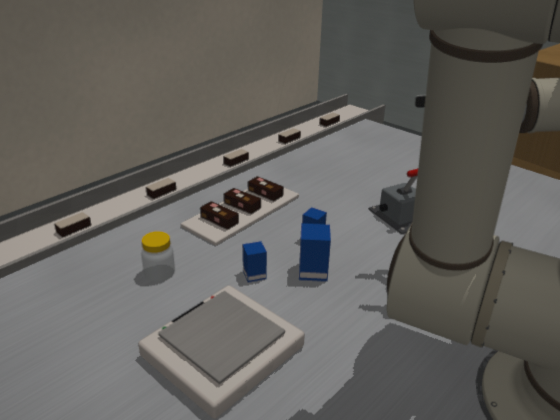

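```bash
cat > k.py <<'E'
from h import *
from scipy.optimize import least_squares
D=[([-77.407,8.623,82.357,0,89.026,-7.678],[199.19,-539.364,231.267]),([-24.1,-11.6,88.5,0,103.1,25.4],[402.7,-96.3,350.9]),([-75.8,-12.3,124,75.1,112.1,-25.8],[402.07,-98.89,350.36])]
Y=lambda *a:Ro.from_euler('ZYZYZ'[:len(a)],a,degrees=True)
def fk(p,q,wr=False):
    H,a,b,d,L=p
    A=Ro.from_euler('ZY',[q[0],q[1]],degrees=True);B=Ro.from_euler('ZY',[q[0],q[1]+q[2]],degrees=True)
    w=np.array([0,0,H])+A.apply([0,0,a])+B.apply([0,0,b])+Ro.from_euler('Z',q[0],degrees=True).apply([0,d,0])
    T=B*Ro.from_euler('ZY',[q[3],q[4]],degrees=True)
    return w if wr else w+T.apply([0,0,L])
if __name__=='__main__':
    r=least_squares(lambda p:np.concatenate([fk(p,q)-x for q,x in D]),[300,400,400,77,250])
    print(r.x.round(1),r.fun.round(1)); print(fk(r.x,D[2][0],True))
    s=snap('side'); w=fk(r.x,D[2][0],True); print(proj(s,w), proj(s,w+[0,0,50]))
E
python3 k.py
```

```text
[ 88.5 488.6 499.1  73.7 332.4] [ -2.5  -3.   -0.6 -18.6   5.3  -3.1  10.5 -17.6   3.7]
[ 159.7079494  -330.52924422  381.36668505]
[[601.02940897  97.31888718]] [[609.93349614  69.50319991]]
```

```bash
python3 -c "
from h import *
print(rel([490,5,280],pose(hd(40.5,-4),[0,0,1])))"
```

```text
(array([-0.0573, -0.0215,  0.1392]), array([ 0.1 ,  0.71, -0.34]))
```

```bash
python3 -m crank '-0.057 -0.0215 0.139 0 0.7 -0.3 -1;-0.057 -0.0215 0.139 0 0.7 -0.3 -1;-0.057 -0.0215 0.139 0 0.7 -0.3 -1;-0.057 -0.0215 0.139 0 0.7 -0.3 -1'
python3 - <<'E'
from k import *
st=manip.get_state();print(st['q'].round(1),st['tool_pos'].round(1))
D.append((st['q'],st['tool_pos']))
r=least_squares(lambda p:np.concatenate([fk(p,q)-x for q,x in D]),[300,400,400,77,250])
print(r.x.round(1),r.fun.round(1)); w=fk(r.x,st['q'],True);s=snap('top','top2.png');print(w,proj(s,w),proj(s,w+[0,-100,0]))
E
```

```text
t: 4.3
tool_pos: [490.2, 6.7, 281.4]
tool_rot: [175.3, -85.5, 45.4]
contact_force: [-0.2, 0.2, 0.9]
gripper_width: 0.996
gripper_force: 0.0
[-53.4  -9.  131.2  84.   91.1 -32.8] [490.2   6.7 281.4]
[ 59.2 515.3 492.6  74.3 327.7] [ -2.5  -0.5   1.2 -29.   10.5  -3.    4.6  -9.2   3.2  17.5 -19.1  -1.4]
[ 260.04666506 -225.58540154  305.52918151] [[408.40102326 374.28589343]] [[464.45430207 375.87354344]]
```

View pics/top2.png

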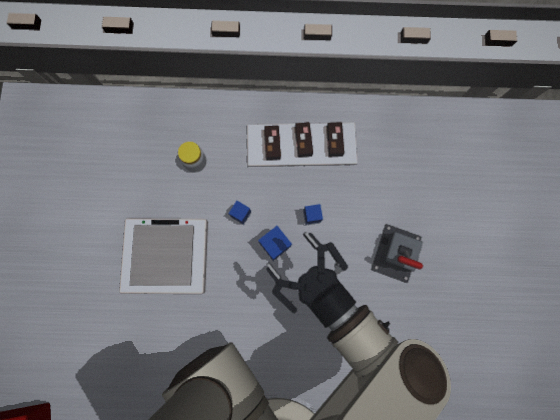

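```bash
python3 -c "
from h import *
s=manip.get_state();print(Ro.from_euler('xyz',s['tool_rot'],degrees=True).as_matrix().round(3))
print(rel([540,170,220],pose(hd(70,-4),[0,0,1])))"
```

```text
[[ 0.054  0.652  0.756]
 [ 0.056 -0.758  0.649]
 [ 0.997  0.007 -0.077]]
(array([-0.0499, -0.0926,  0.1493]), array([29.27,  0.52, -1.76]))
```

```bash
python3 -m crank '-0.05 -0.0925 0.149 29.3 0.5 -1.8 -1;-0.05 -0.0925 0.149 29.3 0.5 -1.8 -1;-0.05 -0.0925 0.149 29.3 0.5 -1.8 -1;-0.05 -0.0925 0.149 29.3 0.5 -1.8 -1'
python3 - <<'E'
from h import *
st=manip.get_state();print(st['q'].round(1),st['tool_pos'].round(1))
R=Ro.from_euler('xyz',st['tool_rot'],degrees=True);z=R.as_matrix()[:,2];print(z)
s=snap('side','side3.png')
for d in(0,200,250,300,330):
    p=st['tool_pos']-d*z;print(d,p.round(),proj(s,[p,p-[0,0,60],p-[0,0,p[2]]]).round().tolist())
E
```

```text
t: 4.85
tool_pos: [541.0, 170.9, 218.8]
tool_rot: [-179.0, -86.1, 69.2]
contact_force: [-0.4, -0.5, 0.9]
gripper_width: 1.002
gripper_force: 0.0
[-26.8  14.2 117.2  82.4  92.6 -41.7] [541.  170.9 218.8]
[ 0.33722987  0.93891446 -0.06867064]
0 [541. 171. 219.] [[248.0, 201.0], [248.0, 230.0], [249.0, 299.0]]
200 [474. -17. 233.] [[346.0, 172.0], [343.0, 200.0], [336.0, 272.0]]
250 [457. -64. 236.] [[368.0, 165.0], [365.0, 193.0], [356.0, 265.0]]
300 [ 440. -111.  239.] [[389.0, 159.0], [386.0, 186.0], [376.0, 259.0]]
330 [ 430. -139.  241.] [[402.0, 155.0], [398.0, 182.0], [387.0, 256.0]]
```

View pics/side3.png

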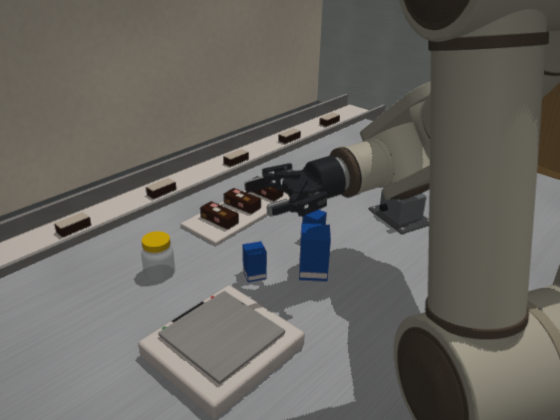

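Side view: wrist housing's lower edge is at about (385,193), roughly 55–75 mm under the tool axis. A purely horizontal pick at about 55 mm is too tight, so I tilt the tool 8° nose-down at the pick and let the cup pivot flat in the pads when it is placed.

```bash
python3 -c "
from h import *
a=hd(40.5,-8);T=np.array([507.5,18.5,55])+20*a;R=pose(a,[0,0,1])
print(T,rel(T-100*a+[0,0,80],R))"
```

```text
[522.56011494  31.36255329  52.21653798] (array([-0.0885, -0.0187, -0.2166]), array([-29.38,  -3.98,   3.05]))
```

```bash
python3 -m crank '0 0 -0.06 -8 -1 1 -1;-0.03 -0.006 -0.12 -16 -2 2 -1;-0.07 -0.015 -0.18 -24 -3 2.5 -1;-0.0885 -0.0187 -0.2166 -29.4 -4 3 -1;-0.0885 -0.0187 -0.2166 -29.4 -4 3 -1;-0.0885 -0.0187 -0.2166 -29.4 -4 3 -1'
python3 -c "
from h import *
a=hd(40.5,-8);T=np.array([507.5,18.5,55])+20*a;R=pose(a,[0,0,1])
print(manip.get_state()['q'].round(),rel(T-100*a,R))"
```

```text
t: 5.65
tool_pos: [446.2, -34.5, 146.8]
tool_rot: [179.0, -82.0, 41.2]
contact_force: [0.4, 0.1, -0.4]
gripper_width: 1.002
gripper_force: 0.0
[-64.   8. 136.  74.  92. -55.] (array([-0.0796, -0.0007,  0.013 ]), array([ 0.35, -0.03,  0.1 ]))
```

```bash
python3 -m crank '-0.02 0 0.003 0.3 0 0 -1;-0.04 0 0.006 0.3 0 0 -1;-0.06 0 0.009 0.3 0 0 -1;-0.07 -0.0005 0.011 0.3 0 0 -1;-0.0795 -0.0007 0.013 0.3 0 0.1 -1;-0.0795 -0.0007 0.013 0.3 0 0.1 -1'
python3 -c "
from h import *
a=hd(40.5,-8);T=np.array([507.5,18.5,55])+20*a;R=pose(a,[0,0,1])
s=manip.get_state();print(s['q'].round(),s['joint_efforts'].round(1),rel(T,R));snap('top','top4.png')
S={c:snap(c) for c in('top','side')}
im=S['side']['image'];t=S['top']['image']
cv2.imwrite('pics/c4.png',cv2.hconcat([cv2.resize(im[170:320,220:420,::-1],(400,300)),cv2.resize(t[190:340,220:420,::-1],(400,300))]))"
```

```text
t: 6.4
tool_pos: [447.3, -31.1, 65.4]
tool_rot: [-179.1, -82.1, 39.7]
contact_force: [1.4, -0.8, 0.8]
gripper_width: 0.999
gripper_force: 0.0
[-64.  23. 135.  74.  88. -69.] [  0.2 -47.1 -11.8   2.4   6.1  -0.5] (array([0.0004, 0.0016, 0.0987]), array([-0.14, -0.07, -0.11]))
```

View pics/c4.png

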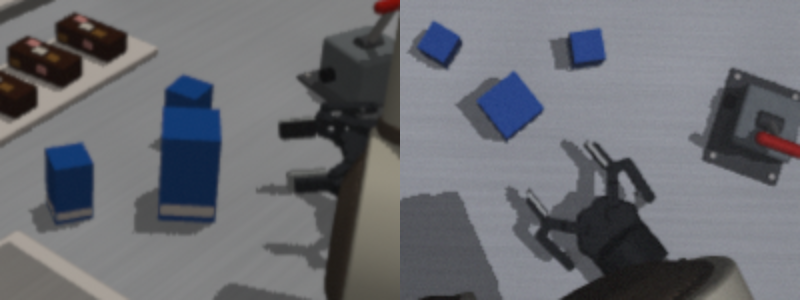

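The jaws straddle the cup's line in both crops: cup at left crop (190,165), right crop (510,105). I'll advance and close.

```bash
python3 -m crank '0 0.0016 0.03 0 0 0 -1;0 0.0016 0.06 0 0 0 -1;0 0.0016 0.085 0 0 0 -1;0 0.0016 0.0985 0 0 0 -1;0 0.0016 0.0985 0 0 0 -1'
python3 -c "
from h import *
s=manip.get_state();print(s['q'].round(),s['joint_efforts'].round(1))"
python3 -m crank '0 0 0 0 0 0 0;0 0 0 0 0 0 0.5;0 0 0 0 0 0 1;0 0 0 0 0 0 1;0 0 0 0 0 0 1' 30
```

```text
t: 7.18
tool_pos: [522.4, 31.6, 52.2]
tool_rot: [-179.5, -82.1, 40.2]
contact_force: [0.2, 0.5, 0.2]
gripper_width: 1.002
gripper_force: 0.0
[-46.  26. 133.  91.  81. -69.] [  2.2 -54.5 -13.5   3.2   6.1   0. ]
t: 7.8
tool_pos: [522.4, 30.5, 52.1]
tool_rot: [-179.4, -82.1, 40.0]
contact_force: [-2.8, -3.2, 5.5]
gripper_width: 0.68
gripper_force: 37.5
```

```bash
python3 -m crank '0.01 0 -0.0014 0 0 0 1;0.03 0 -0.004 0 0 0 1;0.06 0 -0.008 0 0 0 1;0.1 0 -0.014 0 0 0 1;0.15 0 -0.021 0 0 0 1;0.15 0 -0.021 0 0 0 1'
python3 -c "
from h import *
a=hd(75,0);G=np.array([474,299,96]);T=G+20*a
s=manip.get_state();print(s['q'].round(),rel(T-a*30+[0,0,110],pose(a,[0,0,1])))"
```

```text
t: 8.55
tool_pos: [522.5, 30.7, 206.8]
tool_rot: [177.6, -82.1, 42.9]
contact_force: [-0.2, 0.7, -2.6]
gripper_width: 0.669
gripper_force: 37.0
[-46.  -0. 132.  87.  82. -42.] (array([ 0.0183, -0.2297,  0.1282]), array([34.37,  7.77, -2.06]))
```

```bash
python3 -m crank '0 0 0 0 0 10 1;0 0 0 0 0 20 1;0 0 0 0 0 30 1;0 0 0 0 0 40 1;0 0 0 0 0 50 1;0 0 0 0 0 60 1;0 0 0 0 0 70 1;0 0 0 0 0 80 1'
python3 -m crank '0 0 0 0 0 10 1;0 0 0 0 0 20 1;0 0 0 0 0 30 1;0 0 0 0 0 40 1;0 0 0 0 0 50 1;0 0 0 0 0 60 1;0 0 0 0 0 70 1;0 0 0 0 0 80 1'
python3 -m crank '0 0 0 0 0 10 1;0 0 0 0 0 20 1;0 0 0 0 0 20 1;0 0 0 0 0 20 1'
python3 -c "
from h import *
a=hd(75,0);G=np.array([474,299,96]);T=G+20*a
s=manip.get_state();print(s['q'].round(),rel(T-a*30+[0,0,110],pose(a,[0,0,-1])))"
```

```text
t: 9.55
tool_pos: [522.1, 30.9, 202.2]
tool_rot: [-98.1, -9.4, -48.1]
contact_force: [-1.1, -0.4, -1.8]
gripper_width: 0.67
gripper_force: 36.9
t: 10.55
tool_pos: [522.1, 30.9, 202.2]
tool_rot: [-112.8, 69.0, -70.9]
contact_force: [-0.6, -0.5, -2.4]
gripper_width: 0.676
gripper_force: 36.9
t: 11.05
tool_pos: [522.3, 30.8, 202.8]
tool_rot: [-179.4, 82.0, -138.8]
contact_force: [-0.1, -1.5, -1.4]
gripper_width: 0.674
gripper_force: 36.9
[-46.   0. 132.  87.  82. 138.] (array([-0.0215,  0.2294,  0.128 ]), array([-34.33,  -7.75,  -2.3 ]))
```

```bash
python3 -m crank '-0.004 0.04 0.022 -6 -1.3 -0.4 1;-0.008 0.08 0.045 -12 -2.7 -0.8 1;-0.012 0.12 0.067 -18 -4 -1.2 1;-0.016 0.16 0.09 -24 -5.4 -1.6 1;-0.0195 0.2 0.112 -30 -6.7 -2 1;-0.0215 0.2294 0.128 -34.3 -7.75 -2.3 1;-0.0215 0.2294 0.128 -34.3 -7.75 -2.3 1;-0.0215 0.2294 0.128 -34.3 -7.75 -2.3 1'
python3 - <<'E'
from fit import *
a=hd(75,0);G=np.array([474,299,96]);T=G+20*a
st=manip.get_state();print(st['q'].round(),rel(T,pose(a,[0,0,-1])))
S={c:snap(c) for c in('top','side')}
im=S['side']['image'];t=S['top']['image']
cv2.imwrite('pics/c5.png',cv2.hconcat([cv2.resize(im[130:370,120:440,::-1],(400,300)),cv2.resize(t[180:330,90:290,::-1],(400,300))]))
R=Ro.from_euler('xyz',st['tool_rot'],degrees=True);p=st['tool_pos']-300*R.as_matrix()[:,2];print(p)
for c in S:
    for l in('cup','cup_mouth','scale_pan'):
        for r in manip.mark_of(l,c)[:3]: print(c,l,round(r['score'],2),np.round(r['point']))
E
```

```text
t: 12.05
tool_pos: [471.7, 289.1, 207.1]
tool_rot: [35.8, 89.9, 110.7]
contact_force: [0.2, -0.3, -1.5]
gripper_width: 0.676
gripper_force: 36.8
[-15.  12. 126.  90.  90. 132.] (array([0.1111, 0.0003, 0.03  ]), array([-0.09,  0.11, -0.08]))
[393.60589372  -0.57375511 206.53534109]
top cup 0.93 [470. 265. 163.]
top cup 0.75 [589. 112.  69.]
top cup 0.67 [588. -75.  70.]
top cup_mouth 0.77 [584. -77.  -2.]
top cup_mouth 0.75 [586. 114.   0.]
top scale_pan 0.77 [478. 300.  55.]
side cup 0.69 [466. 265. 161.]
side cup_mouth 0.77 [471. 281. 267.]
side cup_mouth 0.54 [587. 111.  -0.]
side scale_pan 0.82 [471. 301.  49.]
```

View pics/c5.png

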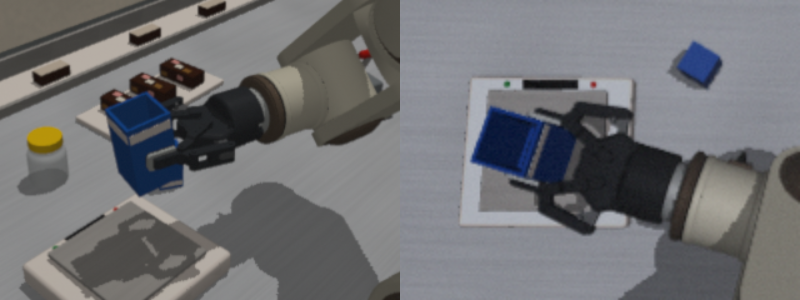

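The cup is held mouth up, at left crop (145,140) and right crop (520,145), leaning about 8° forward as planned, and the jar is clear. Now I descend onto the pan.

```bash
python3 -m crank '0.02 0 0.01 0 0 0 1;0.045 0 0.02 0 0 0 1;0.07 0 0.03 0 0 0 1;0.09 0 0.03 0 0 0 1;0.1 0 0.03 0 0 0 1;0.1 0 0.03 0 0 0 1'
python3 -m crank '0.002 0 0 0 0 0 1;0.004 0 0 0 0 0 1;0.006 0 0 0 0 0 1;0.007 0 0 0 0 0 1;0.007 0 0 0 0 0 1' 20
python3 -c "
from h import *
s=manip.get_state();print(s['q'].round(),s['joint_efforts'].round(1))"
```

```text
t: 13.2
tool_pos: [479.5, 318.4, 107.2]
tool_rot: [58.3, 89.8, 133.2]
contact_force: [-0.2, 0.3, -1.4]
gripper_width: 0.674
gripper_force: 36.8
t: 13.82
tool_pos: [479.3, 318.5, 100.3]
tool_rot: [50.8, 89.8, 125.7]
contact_force: [-0.7, -0.6, -1.4]
gripper_width: 0.675
gripper_force: 36.8
[-10.  29. 125.  94.  88. 116.] [ -0.  -64.9 -18.9   3.3   6.7  -0. ]
```

```bash
python3 -m crank '0.001 0 0 0 0 0 1;0.002 0 0 0 0 0 1;0.002 0 0 0 0 0 1' 20; python3 -m crank '0.001 0 0 0 0 0 1;0.0015 0 0 0 0 0 1;0.0015 0 0 0 0 0 1' 20
```

```text
t: 14.2
tool_pos: [479.3, 318.5, 99.0]
tool_rot: [29.4, 89.7, 104.4]
contact_force: [-2.7, -3.6, 6.3]
gripper_width: 0.672
gripper_force: 37.5
t: 14.58
tool_pos: [479.3, 318.4, 98.9]
tool_rot: [10.1, 89.6, 85.1]
contact_force: [-8.4, -12.7, 21.3]
gripper_width: 0.678
gripper_force: 38.4
```

```bash
python3 -m crank '-0.0015 0 0 0 0 0 1;-0.0015 0 -0.001 0 -1.2 0 1;-0.001 0 -0.002 0 -2.5 0 1;-0.001 0 -0.002 0 -2.5 0 1' 20
python3 -c "
from h import *
s=manip.get_state();print(s['q'].round(1),s['joint_efforts'].round(1),Ro.from_euler('xyz',s['tool_rot'],degrees=True).as_matrix()[:,2])
S={c:snap(c) for c in('top','side')}
im=S['side']['image'];cv2.imwrite('pics/c6.png',cv2.resize(im[180:360,160:440,::-1],(784,504)))"
```

```text
t: 15.08
tool_pos: [478.9, 316.3, 98.6]
tool_rot: [3.1, 87.1, 78.0]
contact_force: [-4.8, -6.9, 15.3]
gripper_width: 0.673
gripper_force: 37.8
[-10.4  31.6 124.5  95.4  90.7 114. ] [  2.  -59.  -15.4   1.8   2.1  -0.3] [0.25977982 0.96437473 0.04995822]
```

View pics/c6.png

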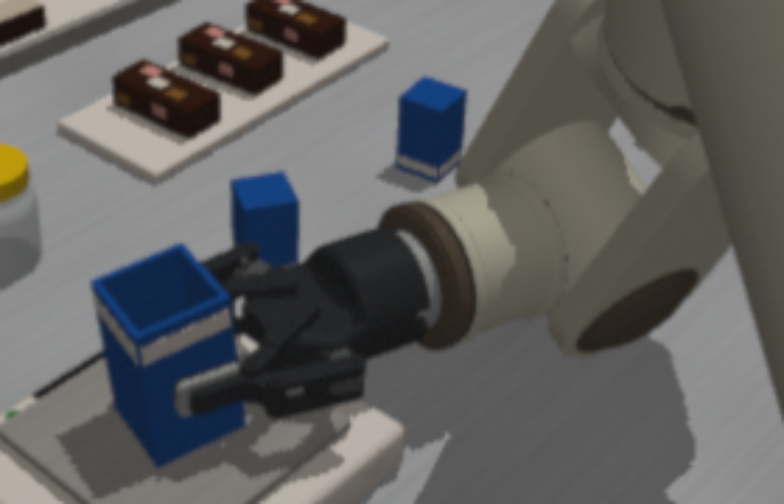

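```bash
python3 -m crank '-0.0005 0 0 0 0 0 -0.2;-0.0005 0 0 0 0 0 -0.3;-0.0005 0 0 0 0 0 -0.33' 20; python3 -m crank '0 0 0 0 0 0 -0.34;0 0 0 0 0 0 -0.35'
```

```text
t: 15.55
tool_pos: [478.9, 316.4, 98.7]
tool_rot: [3.0, 87.2, 77.9]
contact_force: [-3.0, -3.9, 7.5]
gripper_width: 0.675
gripper_force: 37.3
t: 15.8
tool_pos: [478.9, 316.4, 98.7]
tool_rot: [3.0, 87.2, 77.9]
contact_force: [-1.4, -4.7, 8.0]
gripper_width: 0.678
gripper_force: 29.0
```

```bash
python3 -m crank '0 0 0 0 0 0 -0.355;0 0 0 0 0 0 -0.36'; python3 -m crank '0 0 0 0 0 0 -0.365;0 0 0 0 0 0 -0.37';python3 -m crank '0 0 0 0 0 0 -0.375;0 0 0 0 0 0 -0.38'
```

```text
t: 16.05
tool_pos: [478.7, 316.5, 98.4]
tool_rot: [3.5, 87.3, 78.5]
contact_force: [-0.3, -1.1, 0.6]
gripper_width: 0.684
gripper_force: 0.3
t: 16.3
tool_pos: [478.8, 316.6, 98.1]
tool_rot: [3.7, 87.4, 78.6]
contact_force: [-0.3, 0.4, 0.3]
gripper_width: 0.685
gripper_force: 0.0
t: 16.55
tool_pos: [478.8, 316.6, 98.3]
tool_rot: [3.3, 87.4, 78.2]
contact_force: [0.9, -0.3, 1.4]
gripper_width: 0.691
gripper_force: 0.0
```

Released. I'll open fully and check the cup's pose before backing out.

```bash
python3 -m crank '0 0 0 0 0 0 -0.6;0 0 0 0 0 0 -1;0 0 0 0 0 0 -1;0 0 0 0 0 0 -1'; python3 -m crank '0 0 -0.01 0 0 0 -1;0 0 -0.03 0 0 0 -1;0 0 -0.06 0 0 0 -1;0 0 -0.1 0 0 0 -1;-0.03 0 -0.14 0 0 0 -1;-0.08 0 -0.16 0 0 0 -1;-0.08 0 -0.16 0 0 0 -1'
python3 - <<'E'
from fit import *
S={c:snap(c) for c in('top','side')}
im=S['side']['image'];t=S['top']['image']
cv2.imwrite('pics/c7.png',cv2.hconcat([cv2.resize(im[190:390,120:380,::-1],(400,308)),cv2.resize(t[180:334,90:290,::-1],(400,308))]))
v=[]
for c in S:
    u=proj(S[c],[474,299,100])[0].astype(int)
    for r in manip.regions_of('cup',c):
        if r['pixels'][u[1]-8:u[1]+9,u[0]-8:u[0]+9].any(): v.append((S[c],r['pixels'].astype(float)));break
    for l in('cup','cup_mouth','scale_pan'):
        for r in manip.mark_of(l,c)[:3]: print(c,l,round(r['score'],2),np.round(r['point']))
for a in v: print(fitbox([a],(474,299),58,58,50,150))
print(manip.get_state()['q'].round(),manip.get_state()['tool_pos'].round())
E
```

```text
t: 17.05
tool_pos: [478.8, 316.6, 98.4]
tool_rot: [3.2, 87.4, 78.1]
contact_force: [-0.7, 0.3, 0.1]
gripper_width: 1.001
gripper_force: 0.0
t: 17.92
tool_pos: [436.8, 156.7, 173.1]
tool_rot: [-3.3, 87.5, 71.5]
contact_force: [0.5, -0.1, -0.6]
gripper_width: 0.997
gripper_force: 0.0
top cup 0.8 [586. -74.  66.]
top cup 0.77 [476. 294.  50.]
top cup 0.73 [587. 111.  67.]
top cup_mouth 0.9 [585. -76.  -2.]
top cup_mouth 0.88 [474. 296. 152.]
top cup_mouth 0.57 [586. 115.   1.]
top scale_pan 0.76 [476. 298.  50.]
side cup 0.78 [590. -83.  66.]
side cup 0.67 [473. 294.  48.]
side cup 0.56 [591. 110.  70.]
side cup_mouth 0.89 [474. 298. 154.]
side cup_mouth 0.67 [590. 111.  -2.]
side cup_mouth 0.57 [593. -70.   2.]
side scale_pan 0.97 [472. 300.  47.]
(np.float64(470.5), np.float64(296.0), np.float64(-14.2), np.float64(0.048))
(np.float64(471.6), np.float64(295.5), np.float64(-13.4), np.float64(0.03))
[-35.  19. 127.  75. 103. 122.] [436. 159. 171.]
```

View pics/c7.png

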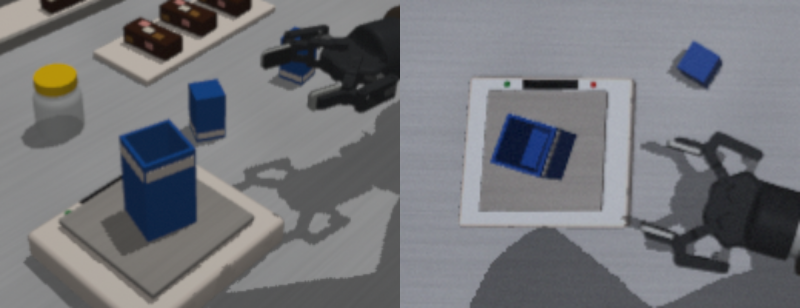

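The cup stands mouth up on the pan, at left crop (158,180) and right crop (533,147). The fits put it about 4 mm from the pan centre, and the arm is clear. Next is the lever.

```bash
python3 -c "
from h import *
R=pose([0,0,-1],hd(-17))
print(rel([400,-120,330],R),rel([400,0,330],pose([0,0,-1],hd(-105))))"
```

```text
(array([-0.1722, -0.0366, -0.2712]), array([-69.64,  72.33, -66.75])) (array([-0.1668, -0.0055, -0.1554]), array([ 0.14, 92.64, -0.19]))
```

```bash
python3 -m crank '-0.03 0 -0.03 0 0 0 0;-0.07 0 -0.06 0 10 0 1;-0.1 0 -0.09 0 20 0 1;-0.13 0 -0.12 0 30 0 1;-0.15 0 -0.14 0 40 0 1;-0.167 0 -0.155 0 50 0 1;-0.167 -0.005 -0.155 0 60 0 1;-0.167 -0.005 -0.155 0 70 0 1'
python3 -c "
from h import *
print(manip.get_state()['q'].round(),rel([400,-150,300],pose([0,0,-1],hd(-17))))"
```

```text
t: 19.42
tool_pos: [379.9, -32.8, 318.7]
tool_rot: [-178.7, 23.5, -102.4]
contact_force: [-0.0, 1.0, -0.6]
gripper_width: 0.001
gripper_force: 0.0
[-36. -16.  99.  23. 105. 161.] (array([ 0.1085, -0.0453, -0.0258]), array([-18.57,  18.02, -84.32]))
```

```bash
python3 -m crank '0.014 -0.006 -0.003 -2 2 -10.5 1;0.028 -0.012 -0.006 -4.5 4.5 -21 1;0.042 -0.018 -0.009 -7 7 -31 1;0.056 -0.024 -0.012 -9 9 -42 1;0.07 -0.03 -0.016 -11.5 11.5 -52 1;0.084 -0.035 -0.02 -14 14 -63 1;0.1 -0.04 -0.023 -16 16 -73 1;0.1085 -0.045 -0.026 -18.6 18 -84.3 1'
python3 -c "
from h import *
print(manip.get_state()['q'].round(),rel([418,-278,200],pose([0,0,-1],hd(-17))),rel([418,-278,122],pose([0,0,-1],hd(-17))))"
```

```text
t: 20.42
tool_pos: [399.6, -149.7, 298.7]
tool_rot: [-179.3, 0.6, -18.9]
contact_force: [-1.0, 0.5, 1.5]
gripper_width: 0.0
gripper_force: 0.0
[-31. -10.  93.   1.  98.  78.] (array([0.06  , 0.1165, 0.0967]), array([-0.68,  0.56, -1.94])) (array([0.0608, 0.1174, 0.1747]), array([-0.68,  0.56, -1.94]))
```

```bash
python3 -m crank '0.02 0.05 0.03 -0.3 0.3 -1 1;0.04 0.09 0.06 -0.6 0.5 -1.9 1;0.06 0.117 0.097 -0.7 0.6 -1.9 1;0.06 0.117 0.135 -0.7 0.6 -1.9 1;0.061 0.117 0.175 -0.7 0.6 -1.9 1;0.061 0.117 0.175 -0.7 0.6 -1.9 1'
python3 - <<'E'
from h import *
st=manip.get_state();R=Ro.from_euler('xyz',st['tool_rot'],degrees=True)
s={c:snap(c) for c in('top','side')}
L=[np.array(r['point']) for c in s for r in manip.mark_of('lever_tip',c) if r['point'][2]>100]
L2=[np.array(r['point']) for c in s for r in manip.mark_of('lever_pivot',c) if 50<r['point'][2]<90]
print(L,L2);print('tip in tool',(R.inv().apply(np.mean(L,0)-st['tool_pos'])/1000).round(4),st['tool_pos'])
cv2.imwrite('pics/c8.png',cv2.hconcat([cv2.resize(s['top']['image'][200:320,340:480,::-1],(420,360)),cv2.resize(s['side']['image'][120:240,370:510,::-1],(420,360))])[:, :800])
E
```

```text
t: 21.18
tool_pos: [416.5, -276.1, 119.8]
tool_rot: [-179.8, 0.2, -17.4]
contact_force: [0.4, 0.2, 0.6]
gripper_width: 0.004
gripper_force: 0.0
[] [array([ 497.8, -301.7,   68.3]), array([ 497.3, -301.6,   68.9])]
tip in tool [nan nan nan] [ 416.54982215 -276.08756243  119.80542109]
  return _methods._mean(a, axis=axis, dtype=dtype,
  ret = ret.dtype.type(ret / rcount)
```

View pics/c8.png

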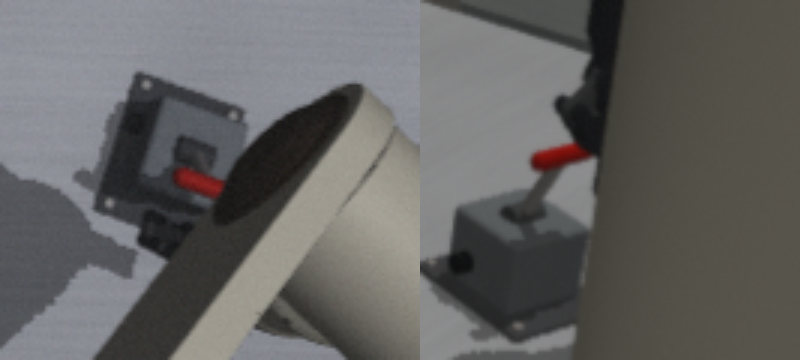

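The lever bar shows at left crop (195,182) and right crop (555,158). The shut fingers are on its -x side, at left crop (165,232). Pushing along +x.

```bash
python3 -m crank '0.02 0 0 0 0 0 1;0.035 0 0 0 0 0 1;0.05 0 0 0 0 0 1;0.06 0 0 0 0 0 1;0.06 0 0 0 0 0 1';python3 -m crank '0.01 0 0 0 0 0 1;0.02 0 0 0 0 0 1;0.028 0 0 0 0 0 1;0.032 0 0 0 0 0 1;0.032 0 0 0 0 0 1'
```

```text
t: 22.1
tool_pos: [475.3, -295.2, 122.1]
tool_rot: [-180.0, -0.0, -17.4]
contact_force: [-2.0, 0.8, 0.3]
gripper_width: -0.001
gripper_force: 0.6
t: 22.72
tool_pos: [505.6, -304.7, 122.2]
tool_rot: [-180.0, -0.0, -17.4]
contact_force: [-2.6, 1.6, -0.3]
gripper_width: 0.0
gripper_force: 1.1
```

```bash
python3 -m crank '0.003 0 0 0 0 0 1;0.005 0 0 0 0 0 1;0.005 0 0 0 0 0 1';python3 -m crank '0.002 0 0 0 0 0 1;0.003 0 0 0 0 0 1;0.003 0 0 0 0 0 1'
```

```text
t: 23.1
tool_pos: [509.1, -305.8, 121.9]
tool_rot: [-179.9, 0.1, -17.4]
contact_force: [-12.9, 3.0, 1.2]
gripper_width: 0.0
gripper_force: 6.1
t: 23.48
tool_pos: [510.5, -306.3, 121.5]
tool_rot: [-179.9, 0.3, -17.4]
contact_force: [-25.6, 7.9, 2.8]
gripper_width: 0.0
gripper_force: 12.4
```

Force rose from about 3 to 27 N, so the lever is at its stop. Backing off.

```bash
python3 -m crank '-0.02 0 0 0 0 0 1;-0.045 0 0 0 0 0 1;-0.075 0 0 0 0 0 1;-0.11 0 0 0 0 0 1;-0.14 0 0 0 0 0 1;-0.14 0 -0.05 0 0 0 1;-0.14 0.05 -0.1 0 0 0 1;-0.14 0.1 -0.12 0 0 0 1'
python3 - <<'E'
from h import *
s={c:snap(c) for c in('top','side')}
for c in s:
  for l in('lever_tip','cup','cup_mouth','jar','bar0'):
    for r in manip.mark_of(l,c)[:3]: print(c,l,round(r['score'],2),np.round(r['point']))
cv2.imwrite('pics/c9.png',cv2.hconcat([cv2.resize(s['top']['image'],(400,300)),cv2.resize(s['side']['image'],(400,300))])[:,:,::-1])
E
```

```text
t: 24.48
tool_pos: [349.7, -361.8, 245.3]
tool_rot: [179.9, -0.3, -17.3]
contact_force: [0.5, 0.2, -0.4]
gripper_width: -0.001
gripper_force: 0.0
top lever_tip 0.71 [ 467. -294.  138.]
top cup 0.9 [589. -73.  66.]
top cup 0.84 [480. 293.  49.]
top cup 0.81 [589. 110.  68.]
top cup_mouth 0.87 [585. 113.   0.]
top cup_mouth 0.72 [588. -80.  -1.]
top cup_mouth 0.57 [472. 292. 153.]
top jar 0.65 [734. 247.   3.]
top bar0 0.93 [ 802. -134.   13.]
top bar0 0.7 [786.  34.  11.]
top bar0 0.68 [796. -53.  12.]
side lever_tip 0.49 [ 469. -288.  135.]
side cup 0.63 [586. -82.  66.]
side cup 0.6 [470. 294.  50.]
side cup 0.59 [593. 110.  71.]
side cup_mouth 0.89 [474. 298. 155.]
side cup_mouth 0.86 [592. -73.   1.]
side cup_mouth 0.59 [589. 110.  -3.]
side jar 0.74 [734. 242.  -4.]
side bar0 0.95 [ 798. -136.   10.]
side bar0 0.9 [795. -52.   9.]
side bar0 0.78 [783.  36.   9.]
```

View pics/c9.png

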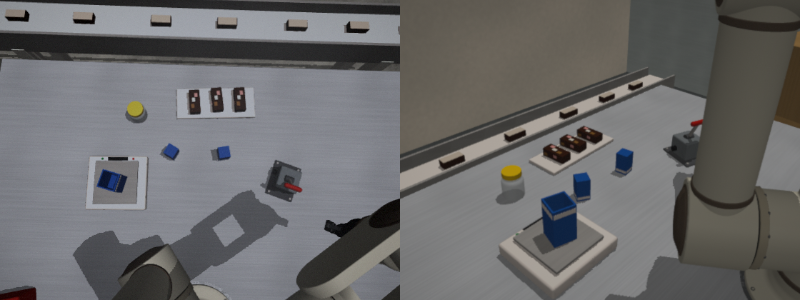

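The lever is back at rest at left (292,186), the cup stands on the pan at left (112,181), and the bars and jar have not moved. Handing in.

```bash
python3 -c "
from station import manip
print(manip.job_done())"
```

```text
the job is handed in; nothing more can be done
None
```

The blue cup stands mouth up on the scale pan, about 4 mm off centre; the lever went to its stop and sprang back, the bars and jar did not move, and the job was handed in at about 25 s (no verdict was returned).

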